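Clamp the ice-cream tub for scooping

TASK

Get the ice-cream tub ready for scooping: with the fingertips, push it along its stand until it sits square and fully home against the end fence. Then push the red clamp handle over towards the tub until it snaps shut and the pad presses on the lid. Do not lift or tip the tub, do not shut the clamp before the tub is home, and leave the cup, jar, pint and spoon where they are.

Things in the scene. Friction and masses are not known exactly. Their poses are not given: they have to be found in the camera images.
- stand: Scooping stand fixed to the counter: white plate 170 (its x) x 340 (its y) x 6 mm, 12 mm high metal rails along y, inner faces at x = -77 and +77 mm. Origin: centre of the plate's underside. An upright fence 150 mm wide closes the -y end: its face towards the tub is the plane y = -110 mm, top 82 mm up. The clamp post stands just outside the fence at x = 0. The +y end is open.
- tub: Loose ice-cream tub with a green lid, on the plate between the rails: 112 (its x) x 150 (its y) x 78 mm high, 0.5 to 1 kg. Origin: centre of its underside. It starts 40 to 90 mm short of the fence, up to 0.12 rad askew. Home, its -y end lies flat on the fence: origin at y = -35 mm of the stand, lid top 84 mm above the counter.
- clamp (a joint): Over-centre clamp lever, rad. 0 = open: red handle leans 0.6 rad outwards (stand -y), clamp arm points steeply up. 1.2 = shut: handle leans 0.6 rad inwards over the tub (stand +y), arm level; on a tub that is home it rests at about 1.17. Hinge axis parallel to stand x, through y = -125, z = 105 mm. Centre at 0.6: a spring drives it to the side it is on, so past centre it snaps shut by itself.
- handle_end (a point): Point on the handle's middle line, 115 mm from the hinge axis (rounded end 9.5 mm beyond). The handle is a straight bar from the axis, at stand x = 0: red grip 19 mm thick from 52 to 115 mm from the axis, 12 mm steel rod below. Open, this point is 200 mm above the counter, 65 mm outwards of the axis. About 2 to 3 N there starts it moving, less towards centre.
- clamp_pad: Black rubber pad, 22 mm across and 14.5 mm thick, under the end of the clamp arm, 60 mm from the hinge axis. Origin: centre of its pressing face. When shut it presses down on the lid with roughly 4 N, its centre about 45 mm in from the fence.
- pint: Bystander: round paper ice-cream cup with a green lid, 86 mm across, 90 mm high, loose on the counter. Origin: centre of its underside.
- sauce: Bystander: amber jar with a white cap, 60 mm across, 120 mm high, loose. Origin: centre of its underside.
- cup: Bystander: empty white ceramic cup, 76 mm across, 85 mm high, loose. Origin: centre of its underside.
- spoon: Bystander: steel serving spoon, 190 mm long, lying flat on the counter on the robot's side of the stand. Its x axis runs along its length. Origin: on the underside of the spoon.
Things that resemble listed ones, but are neither listed nor needed, are in the scene too. There is more than one size of the tub; the one meant has the size given above.

How it is judged (in metres and radians):
On the way, in this order (a step that is already met when the one before it is completed fails the run):
1. the tub is home, square against the fence, with the clamp still open (y of tub in the frame of stand between -0.04 and -0.03 m and x of tub in the frame of stand between -0.03 and 0.03 m and angle between the y axis of tub and the y axis of stand, either way round below 0.06 rad and height (world z) of tub below 0.01 m and value of joint clamp below 0.3 rad), for 0.2 s.
2. the lever has snapped past centre and the pad presses on the lid (value of joint clamp above 1.1 rad and contact force between clamp_pad and tub above 1.5 N), for 0.2 s.
At the end, for the whole second after the job is handed in: The tub stands flat on the plate and at rest, its end within 5 mm of the fence, within 30 mm of the middle line and 0.06 rad of square; the clamp lever is past 1.1 rad and its pad presses on the tub with more than 1.5 N (all of step 2 and y of tub in the frame of stand between -0.04 and -0.03 m and x of tub in the frame of stand between -0.03 and 0.03 m and angle between the y axis of tub and the y axis of stand, either way round below 0.06 rad and height (world z) of tub below 0.01 m and linear speed of tub below 0.01 m/s); the robot touches nothing.
It fails at once if the tub is lifted more than 15 mm or tipped more than 0.2 rad (height (world z) of tub above 0.021 m or angle between tub's own z axis and vertical above 0.2 rad).
It fails at once if the clamp is thrown shut while the tub is not home (value of joint clamp above 0.7 rad and y of tub in the frame of stand above -0.025 m).
It fails at once if a bystander is moved more than 25 mm or tipped over (distance of any of pint, sauce, cup, spoon from where it was at the start of the episode above 0.025 m or angle between any of pint, sauce, cup's own z axis and vertical above 0.4 rad).
It also fails if it takes over 56 s, if anything falls off the work surface, if the arm or the gripper's body presses on something with over 40 N, if the wrist force passes 120 N, or if a joint passes its speed limit or range.

ROBOT

A 7-joint arm with a two-finger parallel gripper is mounted at the origin on the work surface. World frame = base frame: x ahead of the robot, y to its left, z up, the work surface at z = 0. Lengths are in m, angles in degrees, forces in N, time in s.
With the tool pointing down it reaches from about 0.425 to 0.95 m from the base axis. Payload 4.7 kg.
Tool frame: the origin (TCP) lies midway between the tips of the shut fingers; the grasp point (between the pads) lies behind it (arm.tcp_to_grasp is the z of the grasp point in the tool frame, in m); z points along the fingers, x is the direction in which the jaws open and shut, and the axes are right-handed (so a half turn about z gives the same grasp; the last joint's range is limited). The gripper opens to 85 mm and grips with 20 to 120 N. Pads are 22 mm wide; open, the fingers measure 114 mm over their backs; the gripper's body (76 mm by 85 mm) begins 54 mm behind the grasp point. The pads swing forward as they close: fully open they stand 13 mm farther back than shut.
Start: joints at [-1.656, 26.849, -2.785, 87.806, 1.381, 65.374, -4.715], TCP at [0.675, 0, 0.231] pointing down, gripper open.
Joint ranges: [-148.3, 148.3], [-19.14, 114.17], [-79.39, 73.82], [5.75, 140.21], [-59.74, 239.74], [12.07, 113.84], [-152.46, 152.46]. Speed limits (degrees/s): [147.25, 147.25, 180, 180, 180, 180, 180].

INTERFACE

Orientations are given as [roll, pitch, yaw] about the fixed x, y, z axes, in that order (R = Rz(yaw) Ry(pitch) Rx(roll)).
In Python, from cell import arm gives the robot as it stands.
- The arm moves only by the tool carry_out, never from a script. Its argument "motion" is a list of rows, each an object of numbers: "tx", "ty", "tz": the shift along the tool's x, y, z in mm; "spin": the turn about the tool's z in rad; "jaw": the closure, from 0 (fully open) to 1 (shut). In form: [{"tx": .., "ty": .., "tz": .., "spin": .., "jaw": ..}, ...]. A call has 1 to 12 rows; each row is the pose to reach, as a shift and turn from the pose measured when the call began, along the tool's axes at that moment; what a row does not reach only later rows make up. A row lasts 1/8 s, in which the tool goes at most 62.5 mm and 10.7 degrees, less where a joint would pass 70% of its speed; a pose out of reach is approached as far as the arm can. A call with a gripper value outside its range is refused whole. The fingers move at their own pace and stop on an object; "newtons" is the grip in N (left out, the last holds). Time passes only in rows, so rows that repeat a pose let the fingers close. It gives the time, the measured TCP pose, the force and the opening at its end, in the units of the state.
- arm.state(): the state, without advancing time (a new reading comes with each control period).
- arm.snapshot(name): name is "scene" or "side" or "wrist"; returns (picture, depth): 420x560x3 uint8, red, green, blue; 420x560 float32, m along the optical axis (not along the pixel's ray), 0 where there is no reading.
- arm.get_calibration(name): a dict with "fx", "fy", "cx", "cy" (pixels), "k1" (the pictures are not rectified: a ray, as slopes to the right and down, at radius r is drawn at 1 + k1 r^2 times it, then the intrinsics apply), "extrinsics" (4x4, takes a point from world to camera coordinates). Camera axes: x right, y up, looking along -z (the intrinsics and any distortion apply to the point x, -y, -z); pixel columns grow to the right and rows downward; lengths in m; the calibration is good to about 2 mm. A picture is of the moment at which its call begins: read the wrist's pose just before it. get_calibration takes no time and is no camera call; for the wrist camera it gives the pose at the moment of the call.
- arm.sign_off(): hands the job in, once; it reports no verdict.
The state is a dict: "clock": time; "joints": joint angles; "qvel": joint speeds; "effort": joint torques, N m; "eef_pos": TCP position; "tcp_rot": TCP orientation; "contact_force": force on the tool from outside, world axes, zero at the start; "moment": the same for the moment, N m; "width": finger opening in m.
Only numpy, scipy, OpenCV 4.12 (cv2) and the standard library are available. Lean on these libraries where they do the work, as an engineer would, in place of code of your own. Each camera call takes 0.05 s, during which the arm holds its last target. There are 200 camera calls.

## Working session

There is one attempt and no reset: what is moved stays moved. The work goes in short steps, Python scripts to look and compute and a tool call to move; the robot and the scene stay as the last step left them, time stands still between calls to the robot, and variables do not carry over. Pictures are saved under pics/ and viewed, about 8 in all and at most 12, crops included, and the job is handed in when it is done.

Besides the shell and the picture viewer there is one more tool, called after "Request:" as name([rows], argument=value, ...), one row to a line, values as JSON. carry_out: Moves the arm, as the interface text tells. Its arguments: {"type":"object","properties":{"motion":{"type":"array","items":{"type":"object","properties":{"tx":{"type":"number"},"ty":{"type":"number"},"tz":{"type":"number"},"spin":{"type":"number"},"jaw":{"type":"number"}}}},"newtons":{"type":"number"}},"required":["motion"]}

```bash
mkdir -p pics; cat > h.py <<'E'
import numpy as np, cv2
from cell import arm
def shot(n,f):
    c=arm.get_calibration(n); p,d=arm.snapshot(n)
    cv2.imwrite(f'pics/{f}.png',p[:,:,::-1]); np.savez(f'{f}.npz',p=p,d=d,**{k:np.array(v) for k,v in c.items()})
    return p,d,c
def world(d,c):
    v,u=np.mgrid[:d.shape[0],:d.shape[1]]
    a=(u-c['cx'])/c['fx'];b=(v-c['cy'])/c['fy'];x,y=a.copy(),b.copy()
    for _ in range(8):
        s=1+c['k1']*(x*x+y*y);x,y=a/s,b/s
    P=np.stack([x*d,-y*d,-d,np.ones_like(d)],-1)
    W=P@np.linalg.inv(np.array(c['extrinsics'])).T
    W=W[...,:3];W[d==0]=np.nan
    return W
E
python3 - <<'E'
from h import *
for n in ('scene','side'):
    shot(n,n+'0')
a=cv2.imread('pics/scene0.png')
print(arm.state(), arm.tcp_to_grasp)
E
```

```text
{'clock': 0.1, 'joints': array([-1.65771033, 26.89176228, -2.785402  , 87.86766937,  1.38184369,
       65.37603881, -4.71593443]), 'qvel': array([-0.03791539, -0.11666639, -0.07338681, -0.21466392,  0.06599869,
        0.05440644,  0.0535907 ]), 'effort': array([ 5.33060393e-04, -5.11518788e+01, -4.69155551e-02, -2.38390929e+01,
        1.07741368e-02,  4.46335340e-03,  2.13932526e-05]), 'eef_pos': array([6.74463721e-01, 4.17446248e-05, 2.30371453e-01]), 'tcp_rot': array([1.79995943e+02, 1.01792481e-01, 4.45661911e-03]), 'contact_force': array([-0.48671156,  0.74946861,  0.25064497]), 'moment': array([ 0.0012549 , -0.04504842, -0.00584262]), 'width': 0.08533827268543456} -0.0187
```

View pics/scene0.png

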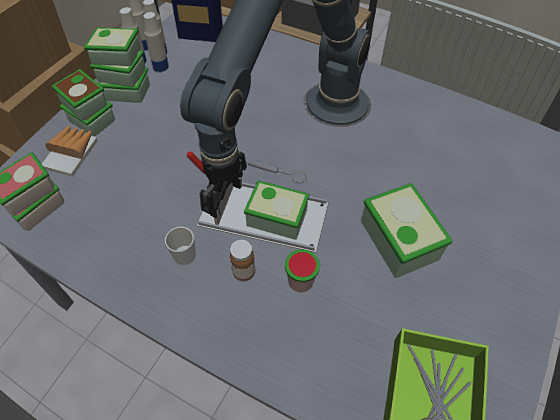

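View pics/side0.png

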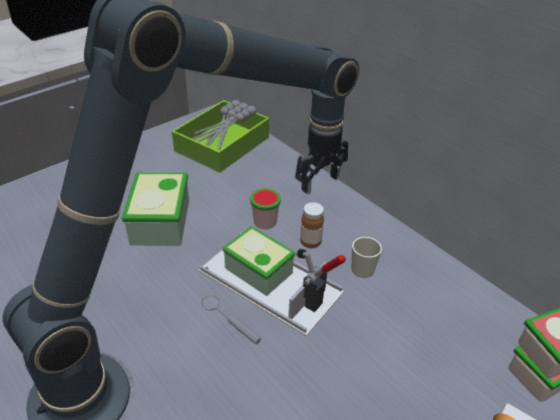

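The scene view shows the stand at about (265,215), the tub on it at (277,208) and the red handle at (197,162). The cup, jar and pint are on the far side, at (180,245), (242,260) and (302,268), and the spoon is on the robot's side at (275,172). Next I'll get positions from the depth.

```bash
python3 - <<'E'
from h import *
for n in ('scene0','side0'):
    z=np.load(n+'.npz'); c={k:z[k] for k in z.files}; W=world(z['d'].astype(float),c); p=z['p'].astype(int)
    hsv=cv2.cvtColor(z['p'],cv2.COLOR_RGB2HSV)
    x,y,h=W[...,0],W[...,1],W[...,2]
    roi=(x>.35)&(x<.95)&(abs(y)<.4)
    def rect(m,l):
        k=W[m][:,:2]; 
        if len(k)<5: print(n,l,len(k));return
        lab=cv2.connectedComponentsWithStats(m.astype(np.uint8))
        for i in range(1,lab[0]):
            if lab[2][i,4]<25: continue
            q=W[lab[1]==i]
            r=cv2.minAreaRect((q[:,:2]*1000).astype(np.float32))
            print(n,l,lab[2][i,4],np.round(r[0],1),np.round(r[1],1),round(r[2],1),'z',np.round(np.percentile(q[:,2],[2,50,98]),3))
    rect(roi&(h>.076)&(h<.092)&(x<.8),'lid')
    rect(roi&(h>.003)&(h<.010)&(p.min(-1)>130),'plate')
    rect(roi&(p[...,0]>110)&(p[...,1]<60)&(h>.11),'red')
    rect(roi&(h>.02)&(h<.13)&(x>.6),'objs')
    rect(roi&(h>.001)&(h<.04)&(x<.6)&(p.max(-1)-p.min(-1)<25)&(h>.004),'spoon')
    q=W[roi&(p[...,0]>110)&(p[...,1]<60)&(h>.11)]
    if len(q): 
        for t in np.linspace(.13,.2,6):
            s=q[abs(q[:,2]-t)<.007]; print('h',len(s),s.mean(0).round(4) if len(s) else '')
E
python3 - <<'E'
import cv2,sys; sys.path.insert(0,'.')
a=cv2.imread('pics/side0.png')[170:360,180:400]; b=cv2.imread('pics/scene0.png')[130:310,150:350]
a=cv2.resize(a,(400,345));b=cv2.resize(b,(400,360))
o=cv2.copyMakeBorder(a,0,15,0,0,0); cv2.imwrite('pics/crop0.png',cv2.hconcat([o,b]))
E
```

```text
scene0 lid 1958 [523.4  46.2] [115.  150.1] 9.7 z [0.079 0.085 0.089]
scene0 lid 92 [477.8 327. ] [184.3   7.5] 50.5 z [0.076 0.08  0.092]
scene0 lid 219 [ 743.8 -116.6] [75.4 73.6] 23.9 z [0.076 0.083 0.088]
scene0 lid 748 [662.6 192. ] [85.3 83.8] 24.9 z [0.082 0.09  0.092]
scene0 lid 94 [724.8  58. ] [26.  57.4] 32.8 z [0.076 0.086 0.092]
scene0 plate 1712 [520.  33.] [169.3 281.1] 14.1 z [0.003 0.006 0.01 ]
scene0 plate 97 [ 611.9 -126.3] [32.9 47.8] 13.5 z [0.004 0.006 0.009]
scene0 red 84 [ 570. -168.] [12.1 36.9] 14.1 z [0.166 0.193 0.21 ]
scene0 objs 27 [614.9 -91.5] [26.1  8.9] 9.1 z [0.02  0.03  0.049]
scene0 objs 749 [ 743.8 -116.6] [75.4 73.6] 23.9 z [0.022 0.061 0.087]
scene0 objs 806 [711.7  50.9] [57.  56.9] 85.4 z [0.025 0.098 0.123]
scene0 objs 1102 [662.6 192. ] [85.3 83.8] 24.9 z [0.026 0.09  0.094]
scene0 spoon 328 [371.9 -34.3] [ 39.6 188.2] 2.1 z [0.004 0.014 0.022]
scene0 spoon 2466 [512.5  31.5] [188.  283.9] 14.1 z [0.004 0.008 0.037]
scene0 spoon 348 [477.  328.5] [187.   11.1] 49.4 z [0.005 0.023 0.039]
h 0 
h 0 
h 2 [ 0.5705 -0.1493  0.1622]
h 16 [ 0.5679 
[... 2798 characters left out ...]
 0.004 0.008]
side0 plate 28 [453.4 -54.5] [ 6.6 44.8] 22.0 z [0.003 0.007 0.009]
side0 red 67 [ 561.1 -164.9] [14.  48.9] 24.4 z [0.158 0.204 0.211]
side0 objs 902 [659.2 192.7] [87.2 84.4] 38.3 z [0.024 0.089 0.096]
side0 objs 836 [703.3  46.9] [58.7 58.7] 88.7 z [0.024 0.088 0.125]
side0 objs 917 [ 740.8 -115.7] [75.9 77.5] 78.0 z [0.023 0.063 0.088]
side0 spoon 436 [466.1 323.6] [223.3  79.1] 25.5 z [0.004 0.022 0.039]
side0 spoon 3623 [509.9   4.5] [162.4 350.7] 17.2 z [0.004 0.009 0.037]
side0 spoon 572 [374.1 -26.7] [ 43.4 204.5] 2.4 z [0.004 0.015 0.023]
h 0 
h 0 
h 7 [ 0.5565 -0.1443  0.1598]
h 8 [ 0.5581 -0.1526  0.1722]
h 10 [ 0.5597 -0.162   0.1875]
h 23 [ 0.5652 -0.1777  0.2035]
```

View pics/crop0.png

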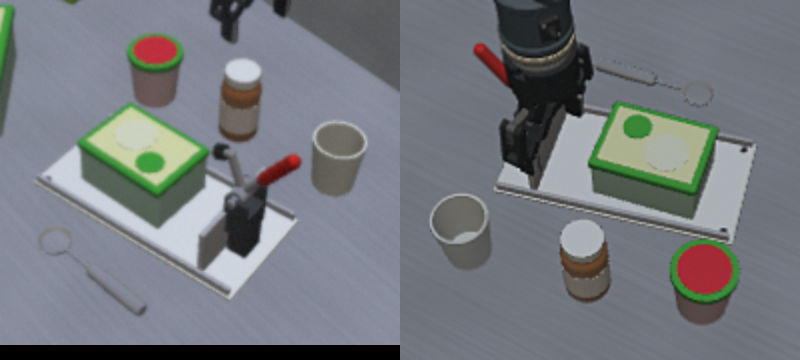

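The views agree: stand yaw is about 14.1°, origin about (525, 5) mm. The tub is about 78 mm short of home and skewed about -4.3°. I'll move above the open end of the stand with the jaws along stand x, partly closed so both fingers land on the tub's end face.

Request:
carry_out([
  {"tx": -37,"ty": -32,"tz": 0,"spin": -0.05,"jaw": 0.2},
  {"tx": -74,"ty": -64,"tz": 0,"spin": -0.1,"jaw": 0.2},
  {"tx": -111,"ty": -96,"tz": 0,"spin": -0.15,"jaw": 0.2},
  {"tx": -148,"ty": -128,"tz": 0,"spin": -0.2,"jaw": 0.2},
  {"tx": -184,"ty": -161,"tz": 0,"spin": -0.246,"jaw": 0.2},
  {"tx": -184,"ty": -161,"tz": 0,"spin": -0.246,"jaw": 0.2},
  {"tx": -184,"ty": -161,"tz": 0,"spin": -0.246,"jaw": 0.2},
])

```text
clock: 0.98
eef_pos: [0.4908, 0.1605, 0.2306]
tcp_rot: [180.0, 0.1, 14.1]
contact_force: [0.6, 0.8, -1.2]
width: 0.0686
```

```bash
python3 - <<'E'
from h import *
s=arm.state();print(s['clock'],s['eef_pos'],s['tcp_rot'],s['width'],s['contact_force'])
p1,d,c=shot('wrist','wrist1'); p2,_,_=shot('scene','scene1')
W=world(d.astype(float),c); h=W[...,2]
cv2.imwrite('pics/both1.png',cv2.hconcat([cv2.resize(p1,(400,300)),cv2.resize(p2[120:310,130:383],(400,300))])[:,:,::-1])
z=np.load('scene1.npz'); Ws=world(z['d'].astype(float),{k:z[k] for k in z.files})
for nm,w in(('wrist',W),('scene',Ws)):
  for l,m in (('lid',(w[...,2]>.078)&(w[...,2]<.09)&(abs(w[...,0]-.525)<.14)&(abs(w[...,1]-.045)<.12)),('plate',(w[...,2]>.003)&(w[...,2]<.025)&(abs(w[...,0]-.525)<.14)&(abs(w[...,1])<.25)),('red',(w[...,2]>.12)&(w[...,1]<-.1)&(abs(w[...,0]-.56)<.08))):
    m=cv2.morphologyEx(m.astype(np.uint8),cv2.MORPH_OPEN,np.ones((2,2)))
    _,L,S,_=cv2.connectedComponentsWithStats(m)
    if len(S)<2: continue
    i=1+S[1:,4].argmax(); r=cv2.minAreaRect((w[L==i][:,:2]*1000).astype(np.float32)); print(nm,l,S[i,4],np.round(r[0],1),np.round(r[1],1),round(r[2],1),np.median(w[L==i][:,2]).round(3))
E
```

```text
0.975 [0.49076959 0.16046169 0.23061852] [1.79988091e+02 9.28511679e-02 1.40662841e+01] 0.06863630676033894 [ 0.59457656  0.82899049 -1.1548234 ]
wrist lid 17029 [nan nan] [0. 0.] 0.0 nan
wrist plate 16356 [523.5  19.3] [169.2 306. ] 14.2 nan
scene lid 1912 [499.7  39.2] [173.1 141.5] 14.2 nan
scene plate 3021 [543.8   6. ] [227.1 332. ] 12.2 nan
scene red 725 [ 398.  -871.4] [551.3  64.4] 64.5 nan
```

View pics/both1.png

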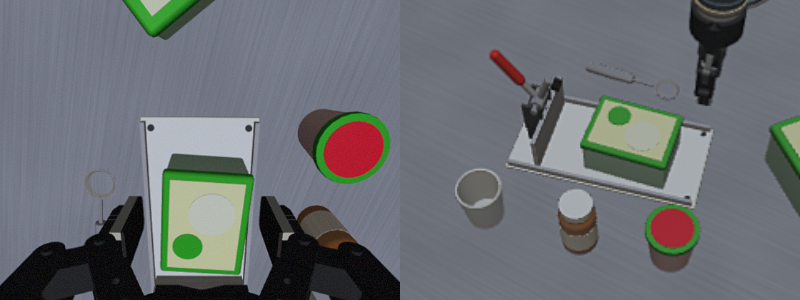

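The wrist view shows the two fingers straddling the tub's width just beyond its +y end, with the plate clear. Its plate fit matches the earlier pose, with the origin at about (527, 3). I'll descend and push in the +ty direction (stand -y).

Request:
carry_out([
  {"tx": 2,"ty": 0,"tz": 50,"spin": 0,"jaw": 0.2},
  {"tx": 2,"ty": 0,"tz": 100,"spin": 0,"jaw": 0.2},
  {"tx": 2,"ty": 0,"tz": 150,"spin": 0,"jaw": 0.2},
  {"tx": 2,"ty": 0,"tz": 180,"spin": 0,"jaw": 0.2},
  {"tx": 2,"ty": 0,"tz": 192,"spin": 0,"jaw": 0.2},
  {"tx": 2,"ty": 0,"tz": 192,"spin": 0,"jaw": 0.2},
  {"tx": 2,"ty": 8,"tz": 192,"spin": 0,"jaw": 0.2},
  {"tx": 2,"ty": 16,"tz": 192,"spin": 0,"jaw": 0.2},
  {"tx": 2,"ty": 24,"tz": 192,"spin": 0,"jaw": 0.2},
  {"tx": 2,"ty": 30,"tz": 192,"spin": 0,"jaw": 0.2},
  {"tx": 2,"ty": 30,"tz": 192,"spin": 0,"jaw": 0.2},
])

```text
clock: 2.45
eef_pos: [0.5003, 0.1308, 0.0387]
tcp_rot: [180.0, 0.1, 13.9]
contact_force: [0.3, 0.4, -0.2]
width: 0.0682
```

Request:
carry_out([
  {"tx": 0,"ty": 6,"tz": 0,"spin": 0,"jaw": 0.2},
  {"tx": 0,"ty": 12,"tz": 0,"spin": 0,"jaw": 0.2},
  {"tx": 0,"ty": 18,"tz": 0,"spin": 0,"jaw": 0.2},
  {"tx": 0,"ty": 24,"tz": 0,"spin": 0,"jaw": 0.2},
  {"tx": 0,"ty": 30,"tz": 0,"spin": 0,"jaw": 0.2},
  {"tx": 0,"ty": 36,"tz": 0,"spin": 0,"jaw": 0.2},
  {"tx": 0,"ty": 42,"tz": 0,"spin": 0,"jaw": 0.2},
  {"tx": 0,"ty": 48,"tz": 0,"spin": 0,"jaw": 0.2},
  {"tx": 0,"ty": 54,"tz": 0,"spin": 0,"jaw": 0.2},
  {"tx": 0,"ty": 60,"tz": 0,"spin": 0,"jaw": 0.2},
])

```text
clock: 3.7
eef_pos: [0.5148, 0.0721, 0.0386]
tcp_rot: [180.0, 0.1, 13.9]
contact_force: [-0.5, 3.6, -0.3]
width: 0.0684
```

Request:
carry_out([
  {"tx": 0,"ty": 4,"tz": 0,"spin": 0,"jaw": 0.2},
  {"tx": 0,"ty": 8,"tz": 0,"spin": 0,"jaw": 0.2},
  {"tx": 0,"ty": 12,"tz": 0,"spin": 0,"jaw": 0.2},
  {"tx": 0,"ty": 14,"tz": 0,"spin": 0,"jaw": 0.2},
  {"tx": 0,"ty": 14,"tz": 0,"spin": 0,"jaw": 0.2},
])

```text
clock: 4.32
eef_pos: [0.5183, 0.058, 0.0386]
tcp_rot: [180.0, 0.1, 13.9]
contact_force: [-0.7, 2.2, -0.4]
width: 0.0681
```

```bash
cat > m.py <<'E'
from h import *
import sys
EX=np.array([.9699,.2436]);EY=np.array([-.2436,.9699]);O=np.array([.527,.003])
s=arm.state();e=s['eef_pos'];print(s['clock'],e,'stand',((e[:2]-O)@EX).round(4),((e[:2]-O)@EY).round(4),s['contact_force'].round(2))
for n in sys.argv[2:]:
  p,d,c=shot(n,n+sys.argv[1]);W=world(d.astype(float),c);xs=(W[...,:2]-O)@EX;ys=(W[...,:2]-O)@EY
  # lid rim green
  hv=cv2.cvtColor(p,cv2.COLOR_RGB2HSV);g=(hv[...,0]>45)&(hv[...,0]<75)&(hv[...,1]>150)&(W[...,2]>.07)&(W[...,2]<.092)&(abs(xs)<.09)&(ys<.15)&(ys>-.16)
  r=cv2.minAreaRect((np.c_[xs[g],ys[g]]*1000).astype(np.float32));print(n,'lid stand',np.round(r[0],1),np.round(r[1],1),round(r[2],2))
  f=(W[...,2]>.087)&(W[...,2]<.3)&(abs(xs)<.02)&(ys<-.05)&(ys>-.25)&(p[...,0]>100)&(p[...,1]<60)
  if f.sum()>5: print('red',f.sum(),xs[f].mean().round(4),ys[f].min().round(4),ys[f].max().round(4),W[...,2][f].max().round(4))
E
python3 m.py 2 scene side
```

```text
4.325 [0.51825374 0.05799448 0.0386291 ] stand 0.0049 0.0555 [-0.66  2.18 -0.38]
scene lid stand [ 10.9 -31.2] [115.1 147.4] 0.12
red 134 0.0014 -0.1956 -0.1442 0.2099
side lid stand [  4.9 -30.8] [106.2 145.9] 0.91
red 91 -0.0077 -0.1956 -0.1462 0.2131
```

Request:
carry_out([
  {"tx": 0,"ty": 1,"tz": 0,"spin": 0,"jaw": 0.2},
  {"tx": 0,"ty": 2,"tz": 0,"spin": 0,"jaw": 0.2},
  {"tx": 0,"ty": 3,"tz": 0,"spin": 0,"jaw": 0.2},
  {"tx": 0,"ty": 3,"tz": 0,"spin": 0,"jaw": 0.2},
])

```text
clock: 4.92
eef_pos: [0.519, 0.0552, 0.0386]
tcp_rot: [180.0, 0.1, 13.9]
contact_force: [-1.0, 4.3, 0.9]
width: 0.0686
```

Request:
carry_out([
  {"tx": 0,"ty": 1,"tz": 0,"spin": 0,"jaw": 0.2},
  {"tx": 0,"ty": 2,"tz": 0,"spin": 0,"jaw": 0.2},
  {"tx": 0,"ty": 2,"tz": 0,"spin": 0,"jaw": 0.2},
])

```text
clock: 5.3
eef_pos: [0.519, 0.0552, 0.0387]
tcp_rot: [-179.9, 0.1, 14.0]
contact_force: [-1.7, 7.7, 0.6]
width: 0.0684
```

Request:
carry_out([
  {"tx": 0,"ty": 2,"tz": 0,"spin": 0,"jaw": 0.2},
  {"tx": 0,"ty": 4,"tz": 0,"spin": 0,"jaw": 0.2},
  {"tx": 0,"ty": 5,"tz": 0,"spin": 0,"jaw": 0.2},
  {"tx": 0,"ty": 5,"tz": 0,"spin": 0,"jaw": 0.2},
])

```text
clock: 5.8
eef_pos: [0.519, 0.0553, 0.0387]
tcp_rot: [-179.6, 0.1, 14.0]
contact_force: [-4.6, 13.9, 1.6]
width: 0.068
```

```bash
python3 m.py 3 scene side
```

```text
5.8 [0.5189578  0.05532048 0.03870953] stand 0.0049 0.0527 [-4.63 13.86  1.56]
scene lid stand [ 13.  -34.8] [148.2 112.4] 89.87
red 134 0.0012 -0.1946 -0.1453 0.2107
side lid stand [  6.5 -32.4] [108.8 144.8] 1.15
red 92 -0.0077 -0.196 -0.1467 0.2118
```

The TCP has stopped at y_s 52.7 mm with push force rising to about 14 N, and the lid measures about -34 mm and square, so the tub is home. I'll back off, rise and shut the jaws.

Request:
carry_out([
  {"tx": 0,"ty": -10,"tz": 0,"spin": 0,"jaw": 0.2},
  {"tx": 0,"ty": -30,"tz": 0,"spin": 0,"jaw": 0.2},
  {"tx": 0,"ty": -30,"tz": -50,"spin": 0,"jaw": 0.2},
  {"tx": 0,"ty": -30,"tz": -105,"spin": 0,"jaw": 1},
  {"tx": 0,"ty": -30,"tz": -160,"spin": 0,"jaw": 1},
  {"tx": 0,"ty": -30,"tz": -215,"spin": 0,"jaw": 1},
  {"tx": 0,"ty": -30,"tz": -260,"spin": 0,"jaw": 1},
  {"tx": 0,"ty": -30,"tz": -260,"spin": 0,"jaw": 1},
])

```text
clock: 6.9
eef_pos: [0.515, 0.0816, 0.3032]
tcp_rot: [-179.7, -0.4, 13.9]
contact_force: [0.2, -1.0, -0.5]
width: 0.0001
```

Request:
carry_out([
  {"tx": -1,"ty": 50,"tz": 0,"spin": 0,"jaw": 1},
  {"tx": -2,"ty": 100,"tz": 0,"spin": 0,"jaw": 1},
  {"tx": -4,"ty": 150,"tz": 0,"spin": 0,"jaw": 1},
  {"tx": -5,"ty": 200,"tz": 0,"spin": 0,"jaw": 1},
  {"tx": -6,"ty": 250,"tz": 0,"spin": 0,"jaw": 1},
  {"tx": -7,"ty": 300,"tz": 0,"spin": 0,"jaw": 1},
  {"tx": -8,"ty": 329,"tz": 0,"spin": 0,"jaw": 1},
  {"tx": -8,"ty": 329,"tz": 0,"spin": 0,"jaw": 1},
  {"tx": -8,"ty": 329,"tz": 0,"spin": 0,"jaw": 1},
])

```text
clock: 8.02
eef_pos: [0.5859, -0.2388, 0.3003]
tcp_rot: [-179.6, -0.3, 13.9]
contact_force: [-0.0, -0.5, 0.3]
width: -0.0002
```

```bash
python3 m.py 4 scene side; python3 - <<'E'
import cv2
a=cv2.imread('pics/scene4.png')[100:310,130:410];b=cv2.imread('pics/side4.png')[150:360,160:440]
cv2.imwrite('pics/both4.png',cv2.hconcat([cv2.resize(a,(400,300)),cv2.resize(b,(400,300))]))
E
```

```text
8.025 [ 0.58585039 -0.23882245  0.30032928] stand -0.0018 -0.2489 [-0.03 -0.47  0.31]
scene lid stand [ 13.1 -34.1] [149.3 112.4] 89.47
red 120 0.001 -0.196 -0.1457 0.2119
side lid stand [-24.2 -59.4] [ 83.4 171.1] 35.91
red 91 -0.0077 -0.1967 -0.147 0.2128
```

View pics/both4.png

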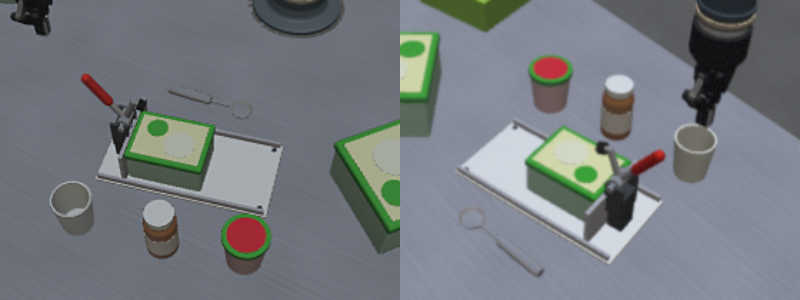

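Both views show the tub against the fence, the clamp open, and the bystanders where they were. The gripper is outside the handle, in line with it. I'll descend and push the handle.

Request:
carry_out([
  {"tx": -1,"ty": 0,"tz": 45,"spin": 0,"jaw": 1},
  {"tx": -1,"ty": 0,"tz": 90,"spin": 0,"jaw": 1},
  {"tx": -1,"ty": 0,"tz": 115,"spin": 0,"jaw": 1},
  {"tx": -1,"ty": 0,"tz": 115,"spin": 0,"jaw": 1},
  {"tx": -1,"ty": -12,"tz": 115,"spin": 0,"jaw": 1},
  {"tx": -1,"ty": -24,"tz": 115,"spin": 0,"jaw": 1},
  {"tx": -1,"ty": -34,"tz": 115,"spin": 0,"jaw": 1},
  {"tx": -1,"ty": -42,"tz": 115,"spin": 0,"jaw": 1},
  {"tx": -1,"ty": -50,"tz": 115,"spin": 0,"jaw": 1},
  {"tx": -1,"ty": -56,"tz": 115,"spin": 0,"jaw": 1},
  {"tx": -1,"ty": -56,"tz": 115,"spin": 0,"jaw": 1},
])

```text
clock: 9.5
eef_pos: [0.5721, -0.1822, 0.1863]
tcp_rot: [-179.6, -0.4, 14.1]
contact_force: [0.8, -2.1, 0.7]
width: -0.0003
```

```bash
python3 m.py 5 scene side
```

```text
9.5 [ 0.57210506 -0.18220766  0.18626056] stand -0.0014 -0.1906 [ 0.78 -2.06  0.72]
scene lid stand [ 13.2 -34.3] [112.5 149.7] 0.33
red 100 0.0011 -0.1793 -0.1385 0.2212
side lid stand [-24.5 -57.1] [ 86.3 166.3] 36.43
red 15 -0.0085 -0.16 -0.1398 0.2055
```

The handle is moving, with about 2 N of reaction and the tub unmoved. I'll push on past centre.

Request:
carry_out([
  {"tx": 0,"ty": -8,"tz": 0,"spin": 0,"jaw": 1},
  {"tx": 0,"ty": -16,"tz": 0,"spin": 0,"jaw": 1},
  {"tx": 0,"ty": -24,"tz": 0,"spin": 0,"jaw": 1},
  {"tx": 0,"ty": -32,"tz": 0,"spin": 0,"jaw": 1},
  {"tx": 0,"ty": -40,"tz": 0,"spin": 0,"jaw": 1},
  {"tx": 0,"ty": -48,"tz": 0,"spin": 0,"jaw": 1},
  {"tx": 0,"ty": -54,"tz": 0,"spin": 0,"jaw": 1},
  {"tx": 0,"ty": -60,"tz": 0,"spin": 0,"jaw": 1},
  {"tx": 0,"ty": -60,"tz": 0,"spin": 0,"jaw": 1},
  {"tx": 0,"ty": -60,"tz": 0,"spin": 0,"jaw": 1},
])

```text
clock: 10.85
eef_pos: [0.5576, -0.1247, 0.1865]
tcp_rot: [-179.6, -0.3, 14.0]
contact_force: [-0.1, 0.2, -0.1]
width: 0.0001
```

```bash
python3 m.py 6 scene side
```

```text
10.85 [ 0.55763687 -0.12470735  0.18647749] stand -0.0014 -0.1313 [-0.11  0.25 -0.12]
scene lid stand [ 12.1 -33.7] [113.  149.3] 0.15
red 66 0.0024 -0.1025 -0.0527 0.2132
side lid stand [-22.4 -61.6] [ 83.5 168.6] 38.09
red 180 -0.0054 -0.1035 -0.0554 0.212
```

The handle has snapped over: its end is now at y_s ≈ -55 mm and the tool force is zero. I'll retreat outwards and up, then check.

Request:
carry_out([
  {"tx": 0,"ty": 30,"tz": 0,"spin": 0,"jaw": 1},
  {"tx": 0,"ty": 80,"tz": 0,"spin": 0,"jaw": 1},
  {"tx": 0,"ty": 110,"tz": -30,"spin": 0,"jaw": 1},
  {"tx": 0,"ty": 110,"tz": -80,"spin": 0,"jaw": 1},
  {"tx": 0,"ty": 110,"tz": -110,"spin": 0,"jaw": 1},
  {"tx": 0,"ty": 110,"tz": -110,"spin": 0,"jaw": 1},
  {"tx": 0,"ty": 110,"tz": -110,"spin": 0,"jaw": 1},
])

```text
clock: 11.82
eef_pos: [0.5832, -0.2323, 0.2946]
tcp_rot: [-179.6, -0.3, 14.0]
contact_force: [0.6, -0.4, -0.4]
width: 0.0001
```

```bash
python3 m.py 7 scene side; python3 - <<'E'
import cv2
a=cv2.imread('pics/scene7.png')[120:300,130:370];b=cv2.imread('pics/side7.png')[170:350,180:420]
cv2.imwrite('pics/both7.png',cv2.hconcat([cv2.resize(a,(400,300)),cv2.resize(b,(400,300))]))
E
```

```text
11.825 [ 0.58317912 -0.23233458  0.29456893] stand -0.0028 -0.2419 [ 0.64 -0.35 -0.43]
scene lid stand [ 11.7 -34. ] [149.  114.1] 89.16
red 64 0.0022 -0.103 -0.0537 0.2135
side lid stand [-24. -60.] [ 88.6 171.1] 36.52
red 182 -0.0056 -0.1029 -0.0562 0.2135
```

View pics/both7.png

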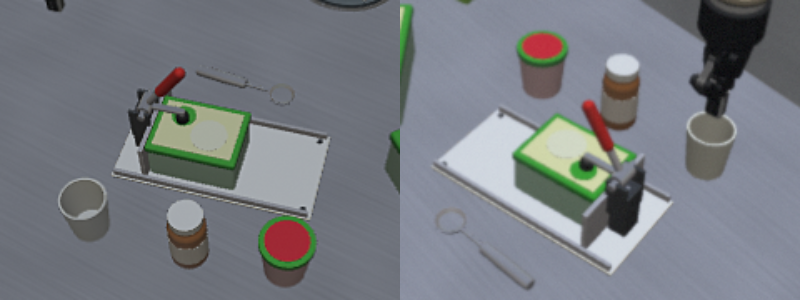

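The clamp is shut with its pad on the lid, the tub is square on the fence, the bystanders are unmoved and the arm is clear.

```bash
python3 -c "
from cell import arm; print(arm.sign_off())"
```

```text
the job is handed in; nothing more can be done
None
```

I pushed the tub home along its stand with both fingertips, then pushed the red handle past centre so the clamp snapped shut. I backed clear and handed the job in at about 11.8 s on the robot's clock.

**Tub:** the fingers stopped moving while the push force rose to about 14 N. The last scene-camera check put the lid centre at y ≈ -34 mm on the stand (-35 mm is fully home), within about 1° of square.

**Clamp:** the handle end is at y ≈ -55 mm, where it should be when shut. The last picture shows the pad resting on the lid. I couldn't measure the pad's force directly.

**Surroundings:** in the last pictures the cup, jar, pint and spoon look unmoved. The tool touches nothing.

**Disagreements between cameras:**
- **Tub sideways position:** the scene camera put the tub about 12 mm off the middle line. The side camera's last good reading, taken when the tub came home, was 6.5 mm. Both are inside the 30 mm limit.
- **Side-camera lid fit:** this fit failed in every check after the tub came home. It gave rotated boxes, probably because the lever hid part of the lid or other green parts got into the fit. I relied on the scene camera and the pictures instead.

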